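# Load the bench press with the blue book

### The job

Take the pressing board that carries the blue book by its upright wooden handle, keep it flat on the bench and slide it, with the book on it, straight in under the platen of the green press, between the two side guides, until the board is fully home against the stop at the back and the book lies under the platen; then let go. Leave the other board, with the tan leather book, where it is.

Things in the scene. Friction and masses are not known exactly. Their poses are not given: they have to be found in the camera images.
- tray_blue: Board to load: light plywood, 180 (x) x 90 (y) x 10 mm thick (all sizes in mm), 0.35 kg, loose, flat on the bench (z = 0), yaw within 9 degrees of 0. Origin: centre of underside; its +x end goes into the press first. Handle: upright dark-wood post, 24 x 24 in plan, square to the board, centred at x = -78, y = 0, top 85 above the bench. The blue book lies on its front part.
- book_blue: Small blue cloth-covered book, 100 (x) x 70 (y) x 22 mm thick, 0.2 kg, lying loose on the board, held by friction only, its centre about 35 ahead (+x) of the board's centre. Origin: centre of its underside, 10 above the bench.
- press: Green press, fixed, yaw within 7 degrees of 0. Origin: bench under platen centre; entry at its -x side, board moves to +x. Aluminium platen 110 (x) x 100 mm, 50 to 64 high. Lane 114 wide at bench level between guides 16 high (x -60 to 67); stop face at x = 55: board home has its origin at x = -35, handle at -113. Columns at x = 0, y = +-75; crosshead x +-18, y +-90, top 152; bar along y 199 high.
- tray_tan: The other, identical board (same size, axes, handle), with a tan leather book on it, loose; to be left where it is. The two boards lie before the press, one to the left of it and one to the right, either way round, 440 to 600 apart in y.
There are look-alikes about, which are no part of the job. Leave any orange or yellow look-alike of the tray_blue alone. What is meant by the book_blue is not orange, and is the larger of those in its own colour.

How it is judged:
By the outcome, as a careful person would: the job done as asked, in the order asked, and still so for the second after the job is handed in, with the robot touching nothing.
It also fails if it takes over 43 s, if anything falls off the work surface, if the arm or the gripper's body presses on something with over 40 N, if the wrist force passes 120 N, or if a joint passes its speed limit or range.

### The arm

A 7-joint arm with a two-finger parallel gripper is mounted at the origin on the work surface. World frame = base frame: x ahead of the robot, y to its left, z up, the work surface at z = 0. Lengths are in m, angles in rad, forces in N, time in s.
With the tool pointing down it reaches from about 0.425 to 0.875 m from the base axis. Payload 4.7 kg.
Tool frame: the origin (TCP) lies at the very end of the fingers, on their centre line; the grasp point (between the pads) lies 19 mm behind it; z points along the fingers, y is the direction in which the jaws open and shut (so a half turn about z gives the same grasp; the last joint's range is limited). The gripper opens to 87 mm and grips with 3 to 60 N. Pads are 19 mm wide; open, the fingers measure 117 mm over their backs; the gripper's body (75 mm by 190 mm) begins 51 mm behind the grasp point.
Start: joints at [-1.107, 0.321, -0.07, 1.45, 0.023, 1.371, -0.057], TCP at [0.283, 0.585, 0.223] pointing down, gripper open.
Joint ranges: [-2.86, 2.86], [-0.3, 2.09], [-1.38, 1.24], [0.06, 2.45], [-1.56, 4.7], [0.09, 2.05], [-2.69, 2.69]. Speed limits (rad/s): [2.57, 2.57, 3.14, 3.14, 3.14, 3.14, 3.14].

### API

Orientations are given as a rotation vector (axis times angle).
In Python, from bench import ctrl gives the robot as it stands. The module is installed in compiled form; this text tells all that it offers.
- The arm moves only by the tool move_arm, never from a script. Its arguments are lists of equal length, an entry for each row: "dp": the shift along the tool's x, y, z in units of 30 mm (1.0 is 30 mm), a list of three; "turn": the turn about the tool's z in units of 5 degrees (1.0 is 5 degrees); "jaw": the opening, from -1 (shut) to 1 (fully open). A call has 1 to 5 rows; each row is the pose to reach, as a shift and turn from the pose commanded when the call began, along the tool's axes at that moment; what a row does not reach only later rows make up. A row lasts 1/10 s, in which the tool goes at most 50 mm and 8.59 degrees, less where a joint would pass 70% of its speed; a pose out of reach is approached as far as the arm can. A call with a gripper value outside its range is refused whole. The fingers move at their own pace and stop on an object; "grip_force" is the grip in N (left out, the last holds). Time passes only in rows, so rows that repeat a pose let the fingers close. It gives the time, the measured TCP pose, the force and the opening at its end, in the units of the state.
- ctrl.get_state(): the state, without advancing time (a new reading comes with each control period).
- ctrl.get_image(name): name is "scene" or "top" or "wrist"; returns the picture (384x512x3 uint8, red, green, blue); there is no depth.
- ctrl.camera_info(name): a dict with "intrinsics" (3x3 intrinsics, pixels), "extrinsics" (4x4, takes a point from world to camera coordinates). Camera axes: x right, y up, looking along -z (the intrinsics and any distortion apply to the point x, -y, -z); pixel columns grow to the right and rows downward; lengths in m; the calibration is good to about 2 mm. A picture is of the moment at which its call begins: read the wrist's pose just before it. camera_info takes no time and is no camera call; for the wrist camera it gives the pose at the moment of the call.
- ctrl.close_job(): hands the job in, once; it reports no verdict.
Trained networks look in the newest picture that a camera, given by its name, has taken for a name from the list of things; names that differ only in an ending like _2 or _b are one class to them, and where a whole thing is asked for, a point or a joint stands for the part that bears it (a point fixed in the world has none). Each returns a list of dicts, best first, with "confidence" (0 to 1); they miss things now and then, are a little off and sometimes report something else, mostly with a low value. They report only what shows in the picture. A call takes as long as a camera call. They do not tell look-alikes from the thing itself.
- ctrl.look_for(camera, target): "rect" ([centre column, centre row, width, height] in pixels, round what is visible of it).
- ctrl.masks_of(camera, target): "region" (384x512 bool, what is visible of it) and "rect" ([centre column, centre row, width, height] in pixels, round what is visible of it).
The state is a dict: "time": time; "joint_positions": joint angles; "qd": joint speeds; "joint_torque": joint torques, N m; "position": TCP position; "tool_rot": TCP orientation; "ft_force": force on the tool from outside, world axes, zero at the start; "torque": the same for the moment, N m; "grip_width": opening from 0.0 (shut) to 1.0 (fully open).
Only numpy, scipy, OpenCV 4.12 (cv2) and the standard library are available. Lean on these libraries where they do the work, as an engineer would, in place of code of your own. Each camera call takes 0.05 s, during which the arm holds its last target. There are 200 camera calls.

## Working session

There is one attempt and no reset: what is moved stays moved. The work goes in short steps, Python scripts to look and compute and a tool call to move; the robot and the scene stay as the last step left them, time stands still between calls to the robot, and variables do not carry over. Pictures are saved under pics/ and viewed, about 8 in all and at most 12, crops included, and the job is handed in when it is done.

Besides the shell and the picture viewer there is one more tool, called after ">>>" as name(argument=value, ...), one argument or row to a line, values as JSON. move_arm: Moves the arm, as the interface text tells. Its arguments: {"type":"object","properties":{"dp":{"type":"array","items":{"type":"array","items":{"type":"number"}}},"turn":{"type":"array","items":{"type":"number"}},"jaw":{"type":"array","items":{"type":"number"}},"grip_force":{"type":"number"}},"required":["dp","turn","jaw"]}

```bash
mkdir -p pics; cat > h.py <<'E'
import numpy as np,cv2
from bench import ctrl
from scipy.spatial.transform import Rotation as R
def snap(n,f):
    im=ctrl.get_image(n); cv2.imwrite('pics/'+f,im[:,:,::-1]); return im
def proj(n,P):
    c=ctrl.camera_info(n);E=np.array(c['extrinsics']);K=np.array(c['intrinsics'])
    q=(E[:3,:3]@np.atleast_2d(P).T).T+E[:3,3]; q=q*[1,-1,-1]; u=(K@q.T).T
    return u[:,:2]/u[:,2:]
def unproj(n,uv,z):
    c=ctrl.camera_info(n);E=np.array(c['extrinsics']);K=np.array(c['intrinsics'])
    uv=np.atleast_2d(uv);d=(np.linalg.inv(K)@np.c_[uv,np.ones(len(uv))].T).T*[1,-1,-1]
    d=d@E[:3,:3]; o=-E[:3,:3].T@E[:3,3]
    return o+d*((z-o[2])/d[:,2])[:,None]
E
python3 - <<'E'
from h import *
a=snap('top','t0.png');b=snap('scene','s0.png')
for n in ('top','scene'):
  print(n,ctrl.camera_info(n).keys())
  for t in ('tray_blue','book_blue','press'):
    for d in ctrl.look_for(n,t): print(t,np.round(d['rect']),round(d['confidence'],2),unproj(n,d['rect'][:2],0.01).round(3))
s=ctrl.get_state();print(s['time'],s['position'],s['tool_rot'],R.from_rotvec(s['tool_rot']).as_matrix().round(3))
E
```

```text
top dict_keys(['intrinsics', 'extrinsics'])
tray_blue [306. 258.  70.  62.] 0.76 [[ 0.346 -0.124  0.01 ]]
tray_blue [176. 191.  42.  72.] 0.73 [[0.538 0.227 0.01 ]]
tray_blue [188. 284.  61.  70.] 0.56 [[0.287 0.196 0.01 ]]
book_blue [127. 184.  35.  19.] 0.92 [[0.561 0.362 0.01 ]]
book_blue [172. 179.  28.  41.] 0.88 [[0.574 0.237 0.01 ]]
book_blue [174. 123.  41.  39.] 0.7 [[0.731 0.231 0.01 ]]
press [250. 122.  76.  57.] 0.94 [[0.729 0.018 0.01 ]]
scene dict_keys(['intrinsics', 'extrinsics'])
tray_blue [227. 133.  70.  43.] 0.94 [[ 0.355 -0.124  0.01 ]]
tray_blue [328. 240.  57.  95.] 0.91 [[0.534 0.231 0.01 ]]
tray_blue [348. 157.  81.  61.] 0.87 [[0.287 0.19  0.01 ]]
book_blue [383. 284.  46.  45.] 0.97 [[0.577 0.367 0.01 ]]
book_blue [324. 258.  46.  51.] 0.86 [[0.579 0.238 0.01 ]]
book_blue [292. 324.  62.  64.] 0.68 [[0.74  0.232 0.01 ]]
press [206. 264. 103. 118.] 0.67 [[0.707 0.016 0.01 ]]
0.4 [0.28260885 0.58526112 0.22239177] [-7.00592302e-01 -3.06247821e+00  4.37681051e-04] [[-0.901  0.435 -0.   ]
 [ 0.435  0.901 -0.   ]
 [-0.    -0.    -1.   ]]
```

View pics/t0.png

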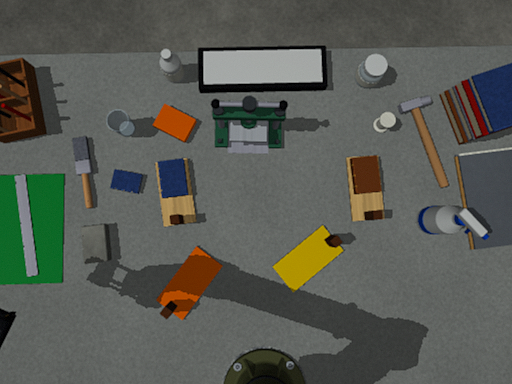

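View pics/s0.png

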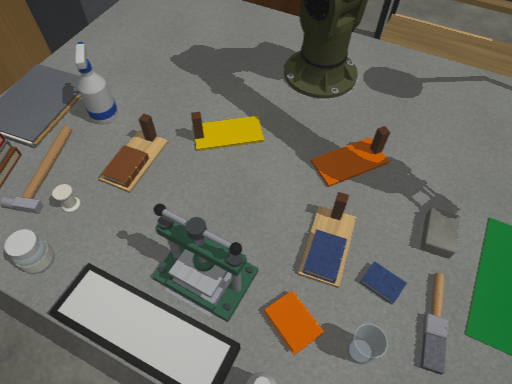

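Candidates in the top picture:
- **Boards:** plywood with the blue book (176,191), plywood with the tan book (366,187), orange (188,284), yellow (306,258).
- **Books:** blue on the board (172,179), smaller loose blue (127,182), orange (174,123).

I choose the plywood board at (176,191), carrying the larger blue book. Next I fit its pose and the press pose, and check both in a crop.

```bash
cat >> h.py <<'E'
def box(x0,x1,y0,y1,z0,z1): return np.array([[x,y,z] for x in(x0,x1) for y in(y0,y1) for z in(z0,z1)])/1000.
TRAY=[box(-90,90,-45,45,0,10),box(-90,-66,-12,12,10,85)]
BOOK=box(-15,85,-35,35,10,32)
PRESS=dict(platen=box(-55,55,-50,50,50,64),cross=box(-18,18,-90,90,120,152))
def place(B,p):
    c,s=np.cos(p[2]),np.sin(p[2]); return B@np.array([[c,s,0],[-s,c,0],[0,0,1]])+[p[0],p[1],0]
def sil(n,Bs,p):
    m=np.zeros((384*4,512*4),np.uint8)
    for B in Bs: cv2.fillConvexPoly(m,cv2.convexHull(np.round((proj(n,place(B,p))+.5)*4).astype(np.int32)),1)
    return cv2.resize(m*255,(512,384),interpolation=cv2.INTER_AREA)/255.
E
cat > fit.py <<'E'
from h import *
from scipy.optimize import minimize
for n in('top','scene'):
    im=ctrl.get_image(n)
    m=[d for d in ctrl.masks_of(n,'tray_blue')]
    t=min(m,key=lambda d:np.hypot(*(unproj(n,d['rect'][:2],.01)[0,:2]-[.536,.229])))['region'].astype(float)
    m=ctrl.masks_of(n,'book_blue')
    b=min(m,key=lambda d:np.hypot(*(unproj(n,d['rect'][:2],.01)[0,:2]-[.576,.237])))['region'].astype(float)
    u=np.maximum(t,b); print(n,t.sum(),b.sum(),u.sum())
    f=lambda p:np.abs(sil(n,TRAY+[BOOK],p)-u).sum()
    r=min((minimize(f,[.53,.23,y],method='Nelder-Mead',options=dict(initial_simplex=np.array([[.53,.23,y],[.55,.23,y],[.53,.25,y],[.53,.23,y+.1]]))) for y in(-.1,0,.1)),key=lambda r:r.fun)
    print('tray',r.x.round(4),np.degrees(r.x[2]).round(1),r.fun)
    p=r.x; v=im.copy()[:,:,::-1]
    sx,sy=(120,80) if n=='top' else (140,170)
    k=4; v=cv2.resize(v[sy:sy+150,sx:sx+200],None,fx=k,fy=k,interpolation=cv2.INTER_CUBIC)
    for B in TRAY+[BOOK]:
        q=((proj(n,place(B,p))-[sx,sy]+.5)*k).astype(np.int32); cv2.polylines(v,[cv2.convexHull(q)],1,(0,0,255),1)
    cv2.imwrite(f'pics/{n}1.png',v)
E
python3 fit.py
```

```text
top 1035.0 1002.0 2027.0
tray [0.5408 0.2271 0.0885] 5.1 173.9921568627451
scene 1716.0 1494.0 3198.0
tray [0.54   0.2321 0.1385] 7.9 189.1137254901961
```

View pics/top1.png

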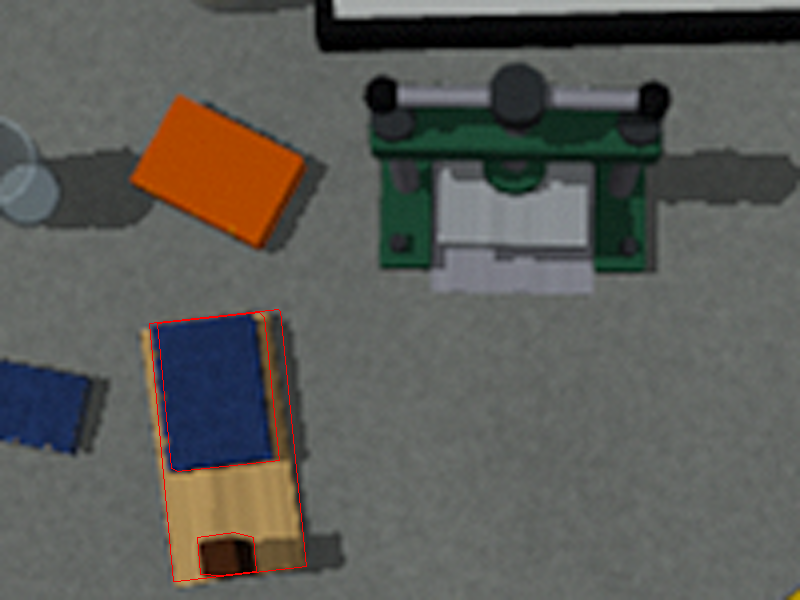

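View pics/scene1.png

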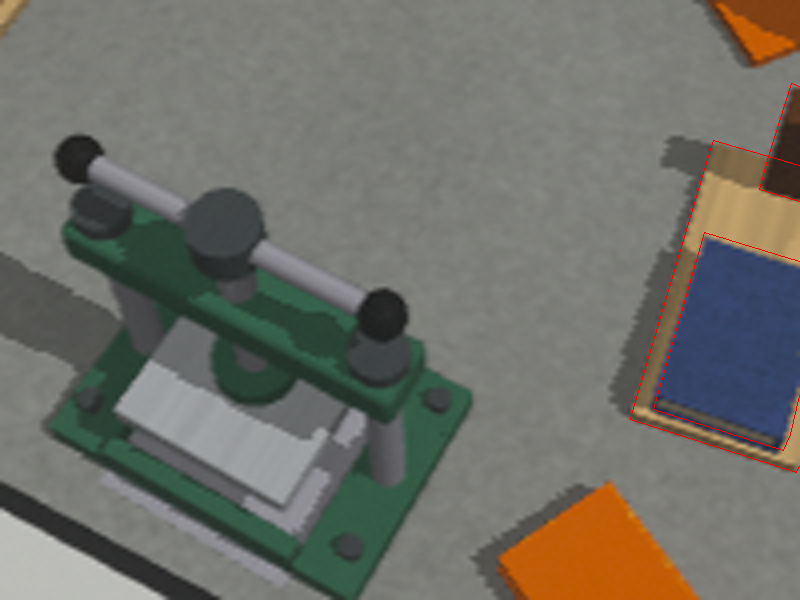

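The overlays fit the plywood board carrying the blue book. The small errors in the fit can be settled from close by. The press is clear in both views, so I get its pose from hand-read features.

```bash
python3 - <<'E'
from h import *
o=np.array([120,80]);f=lambda n,o,L,z:unproj(n,np.array(L)/4+o-.5,z).round(4)
def rep(t,P): d=P[1]-P[0]; print(t,P[:,:2].tolist(),'mid',P.mean(0)[:2].round(4),'dirdeg',np.degrees(np.arctan2(d[0],-d[1])).round(1))
T=lambda L,z:f('top',o,L,z); S=lambda L,z:f('scene',np.array([140,170]),L,z)
rep('T balls',T([(382,96),(654,100)],.199))
rep('T platen front',T([(437,246),(588,248)],.064))
rep('T base front',T([(380,268),(657,270)],.016))
rep('T cross front',T([(372,150),(662,152)],.152))
rep('T purple',T([(430,291),(593,293)],.0))
rep('S balls',S([(382,314),(79,159)],.199))
rep('S platen back',S([(282,503),(115,410)],.064))
rep('S base back',S([(350,600),(48,428)],.016))
rep('S purple',S([(285,582),(105,475)],.0))
# tray hand-read
rep('T tray front',T([(143,330),(282,316)],.01)); rep('T tray back',T([(175,582),(306,566)],.01))
rep('T handle front',T([(200,540),(252,540)],.085))
E
```

```text
T balls [[0.7217, 0.1027], [0.7161, -0.0547]] mid [0.7189 0.024 ] dirdeg -2.0
T platen front [[0.6643, 0.077], [0.6607, -0.0233]] mid [0.6625 0.0268] dirdeg -2.1
T base front [[0.6607, 0.1185], [0.6551, -0.0743]] mid [0.6579 0.0221] dirdeg -1.7
T cross front [[0.704, 0.1125], [0.699, -0.0641]] mid [0.7015 0.0242] dirdeg -1.6
T purple [[0.647, 0.0847], [0.643, -0.0304]] mid [0.645  0.0272] dirdeg -2.0
S balls [[0.7239, 0.1037], [0.7181, -0.0519]] mid [0.721  0.0259] dirdeg -2.1
S platen back [[0.777, 0.0733], [0.7737, -0.0239]] mid [0.7754 0.0247] dirdeg -1.9
S base back [[0.7915, 0.1156], [0.785, -0.0681]] mid [0.7882 0.0238] dirdeg -2.0
S purple [[0.7948, 0.0791], [0.7891, -0.0332]] mid [0.7919 0.023 ] dirdeg -2.9
T tray front [[0.6219, 0.2842], [0.6296, 0.1877]] mid [0.6258 0.236 ] dirdeg 4.6
T tray back [[0.4467, 0.263], [0.4554, 0.1733]] mid [0.451  0.2182] dirdeg 5.5
T handle front [[0.4721, 0.2313], [0.4713, 0.1983]] mid [0.4717 0.2148] dirdeg -1.4
```

Estimates:

| Thing | x (m) | y (m) | yaw |
|---|---|---|---|
| Press origin | 0.7195 | 0.025 | -2° |
| Tray origin | 0.538 | 0.227 | about +5.8° |
| Handle | 0.461 | 0.219 | – |

I move above the handle.

>>> move_arm(
  dp=[
    [-10.6,-8.4,0],
    [-10.6,-8.4,0],
    [-10.6,-8.4,0],
    [-10.6,-8.4,0],
    [-10.6,-8.4,0],
  ],
  turn=[-6.3,-6.3,-6.3,-6.3,-6.3],
  jaw=[1,1,1,1,1],
)

```text
time: 1.2
position: [0.3915, 0.3602, 0.2229]
tool_rot: [-0.161, 3.137, 0.001]
ft_force: [0.9, -0.1, -0.1]
grip_width: 0.998
```

```bash
cat > go.py <<'E'
import sys
from h import *
x,y,z,yaw=map(float,sys.argv[1:5])
s=ctrl.get_state();M=R.from_rotvec(s['tool_rot']).as_matrix();p=np.array(s['position'])
ty=np.degrees(np.arctan2(M[1,1],M[0,1]))
print('t',round(s['time'],2),'pos',p.round(4),'tool-yaw',round(ty-90,2),'F',np.round(s['ft_force'],1),'grip',round(s['grip_width'],3),'tz',M[:,2].round(3))
print('dp',((M.T@(np.array([x,y,z])-p))/.03).round(2),'turn',round(-(90+yaw-ty)/5,2))
E
python3 go.py .461 .219 .15 5.8
```

```text
t 1.2 pos [0.3915 0.3602 0.2229] tool-yaw 5.87 F [ 0.9 -0.1 -0.1] grip 0.998 tz [ 0.001  0.001 -1.   ]
dp [-1.82 -4.92  2.43] turn 0.01
```

>>> move_arm(
  dp=[
    [-1.8,-4.9,0.5],
    [-1.8,-4.9,0.5],
    [-1.8,-4.9,1.5],
    [-1.8,-4.9,1.5],
    [-1.8,-4.9,1.5],
  ],
  turn=[0,0,0,0,0],
  jaw=[1,1,1,1,1],
)

```text
time: 1.7
position: [0.4596, 0.2177, 0.1763]
tool_rot: [0.148, -3.136, 0.003]
ft_force: [0.8, 0.7, -0.3]
grip_width: 1.002
```

```bash
python3 go.py .461 .219 .047 5.8; python3 - <<'E'
from h import *
im=snap('wrist','w1.png')
p=[.5384,.227,np.radians(5.8)]
v=cv2.imread('pics/w1.png')
for B in TRAY+[BOOK]: cv2.polylines(v,[cv2.convexHull(proj('wrist',place(B,p)).round().astype(np.int32))],1,(0,0,255),1)
cv2.imwrite('pics/w1o.png',v)
E
```

```text
t 1.7 pos [0.4596 0.2177 0.1763] tool-yaw 5.4 F [ 0.8  0.7 -0.3] grip 1.002 tz [-0.002 -0.002 -1.   ]
dp [-0.06  0.05  4.31] turn -0.08
```

View pics/w1o.png

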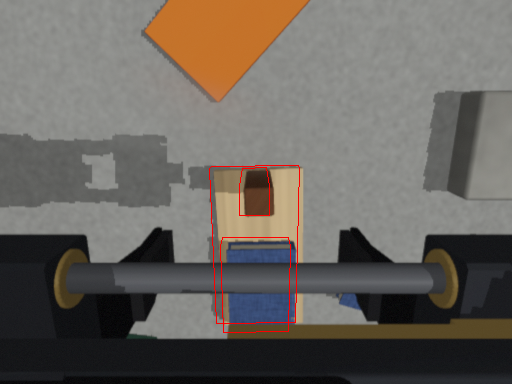

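The overlay matches, with the handle about 3–4 mm further to +y than predicted. The grasp looks safe, so I descend and close.

>>> move_arm(
  dp=[
    [0,0.1,1.4],
    [0,0.1,2.8],
    [0,0.1,3.8],
    [0,0.1,4.3],
    [0,0.1,4.3],
  ],
  turn=[0,0,0,0,0],
  jaw=[1,1,1,1,1],
)

```text
time: 2.25
position: [0.4567, 0.2259, 0.047]
tool_rot: [0.162, -3.134, 0.001]
ft_force: [-0.4, -0.8, 1.4]
grip_width: 0.999
```

>>> move_arm(
  dp=[
    [0,0,0],
    [0,0,0],
    [0,0,0],
    [0,0,0],
    [0,0,0],
  ],
  turn=[0,0,0,0,0],
  jaw=[0,-0.2,-0.4,-0.6,-0.8],
  grip_force=25,
)

```text
time: 2.75
position: [0.4593, 0.2244, 0.0492]
tool_rot: [-0.157, 3.137, 0.001]
ft_force: [-0.1, -0.2, -0.4]
grip_width: 0.627
```

>>> move_arm(
  dp=[
    [0,0,0],
    [0,0,0],
    [0,0,0],
    [0,0,0],
    [0,0,0],
  ],
  turn=[0,0,0,0,0],
  jaw=[-1,-1,-1,-1,-1],
)

```text
time: 3.25
position: [0.4589, 0.2233, 0.0485]
tool_rot: [0.156, -3.137, 0.002]
ft_force: [-0.3, -2.5, 2.1]
grip_width: 0.274
```

```bash
python3 go.py .461 .062 .047 -2; python3 - <<'E'
from h import *
a=snap('top','t2.png'); 
v=cv2.imread('pics/t2.png')[90:240,120:320]; v=cv2.resize(v,None,fx=4,fy=4,interpolation=cv2.INTER_CUBIC); cv2.imwrite('pics/t2c.png',v)
E
```

```text
t 3.25 pos [0.4589 0.2233 0.0485] tool-yaw 5.7 F [-0.3 -2.5  2.1] grip 0.274 tz [-0.    -0.001 -1.   ]
dp [ 0.46 -5.36  0.06] turn 1.54
```

View pics/t2c.png

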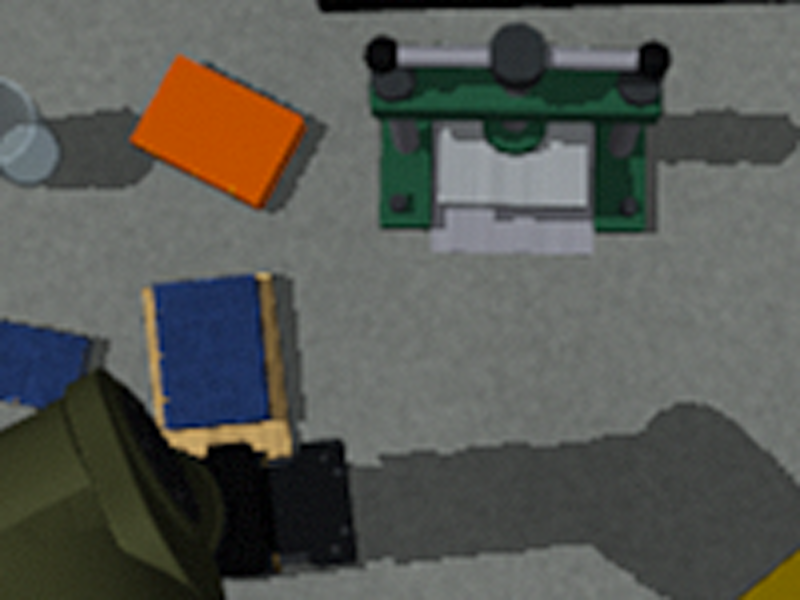

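The grip holds at 23.8 mm, the handle's width, and the book is undisturbed. I slide sideways to a staging pose in front of the lane, gently.

>>> move_arm(
  dp=[
    [0,-0.15,0],
    [0,-0.45,0],
    [0,-0.85,0],
    [0.05,-1.3,0],
    [0.1,-1.75,0],
  ],
  turn=[0,0,0,0,0],
  jaw=[-1,-1,-1,-1,-1],
)

```text
time: 3.8
position: [0.4612, 0.1701, 0.0485]
tool_rot: [-0.156, 3.138, -0.0]
ft_force: [-0.6, 2.0, 0.7]
grip_width: 0.277
```

```bash
python3 go.py .4646 .034 .047 -2
```

```text
t 3.8 pos [0.4612 0.1701 0.0485] tool-yaw 5.69 F [-0.6  2.   0.7] grip 0.277 tz [ 0. -0. -1.]
dp [ 0.34 -4.52  0.05] turn 1.54
```

>>> move_arm(
  dp=[
    [0.03,-0.45,0],
    [0.07,-0.9,0],
    [0.1,-1.35,0],
    [0.15,-1.8,0],
    [0.17,-2.25,0],
  ],
  turn=[0,0.1,0.25,0.45,0.65],
  jaw=[-1,-1,-1,-1,-1],
)

```text
time: 4.3
position: [0.4627, 0.1028, 0.0486]
tool_rot: [0.065, -3.141, -0.0]
ft_force: [0.1, 3.3, -0.7]
grip_width: 0.274
```

```bash
python3 go.py .4646 .034 .047 -2
```

```text
t 4.3 pos [0.4627 0.1028 0.0486] tool-yaw 2.39 F [ 0.1  3.3 -0.7] grip 0.274 tz [-0.  0. -1.]
dp [ 0.03 -2.29  0.05] turn 0.88
```

>>> move_arm(
  dp=[
    [0,-0.45,0],
    [0,-0.95,0],
    [0.02,-1.45,0],
    [0.03,-1.9,0],
    [0.03,-2.2,0],
  ],
  turn=[0.2,0.4,0.6,0.75,0.87],
  jaw=[-1,-1,-1,-1,-1],
)

```text
time: 4.8
position: [0.4647, 0.0363, 0.0485]
tool_rot: [-0.055, -3.141, 0.0]
ft_force: [0.4, 2.0, -2.5]
grip_width: 0.276
```

>>> move_arm(
  dp=[
    [0,-0.07,0],
    [0,-0.1,0],
  ],
  turn=[0,0],
  jaw=[-1,-1],
)

```text
time: 5.0
position: [0.4647, 0.0342, 0.0485]
tool_rot: [-0.053, -3.141, 0.001]
ft_force: [-0.3, -0.2, -1.3]
grip_width: 0.273
```

```bash
python3 go.py .4646 .034 .047 -2; python3 - <<'E'
from h import *
a=snap('top','t3.png'); 
v=cv2.imread('pics/t3.png')
s=ctrl.get_state()['position'];P=[.7195,.025,np.radians(-2)]
k=5;o=np.array([180,90])
v=cv2.resize(v[90:200,180:330],None,fx=k,fy=k,interpolation=cv2.INTER_CUBIC)
y=np.radians(-2);p=[s[0]+.078*np.cos(y),s[1]+.078*np.sin(y),y]
dr=lambda B,p,c:cv2.polylines(v,[cv2.convexHull(((proj('top',place(B,p))-o+.5)*k).round().astype(np.int32))],1,c,1)
for B in [TRAY[0][1::2],BOOK[1::2]]: dr(B,p,(0,0,255))
for B in [box(-75,67,-57,57,0,0),box(-55,55,-50,50,64,64)]: dr(B,P,(255,0,255))
cv2.imwrite('pics/t3c.png',v)
E
```

```text
t 5.0 pos [0.4647 0.0342 0.0485] tool-yaw -1.93 F [-0.3 -0.2 -1.3] grip 0.273 tz [-0. -0. -1.]
dp [ 0.   -0.01  0.05] turn 0.01
```

View pics/t3c.png

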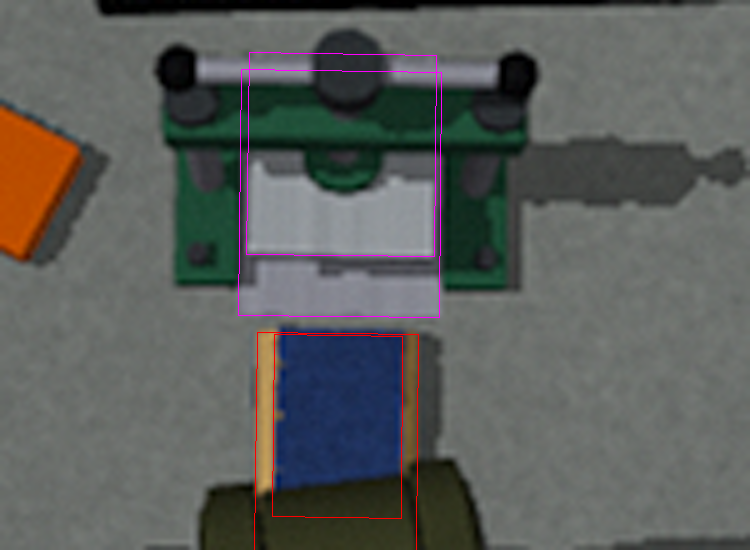

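The board is aligned and centred with the lane (gaps about 19 and 20 px), with the book on it. I slide it straight in.

>>> move_arm(
  dp=[
    [-0.12,0,0],
    [-0.35,0,0],
    [-0.65,0,0],
    [-0.95,0,0],
    [-1.25,0,0],
  ],
  turn=[0,0,0,0,0],
  jaw=[-1,-1,-1,-1,-1],
)

```text
time: 5.55
position: [0.5011, 0.0343, 0.0485]
tool_rot: [-0.05, -3.138, -0.0]
ft_force: [-6.4, 0.2, 5.1]
grip_width: 0.274
```

>>> move_arm(
  dp=[
    [-0.3,0,0],
    [-0.6,0,0],
    [-0.9,0,0],
    [-1.2,0,0],
    [-1.4,0,0],
  ],
  turn=[0,0,0,0,0],
  jaw=[-1,-1,-1,-1,-1],
)

```text
time: 6.05
position: [0.5436, 0.0329, 0.0485]
tool_rot: [-0.05, -3.139, -0.0]
ft_force: [-5.8, -0.1, 5.6]
grip_width: 0.274
```

```bash
python3 go.py .6066 .0289 .047 -2
```

```text
t 6.05 pos [0.5436 0.0329 0.0485] tool-yaw -1.82 F [-5.8 -0.1  5.6] grip 0.274 tz [-0.003  0.    -1.   ]
dp [-2.1  -0.07  0.05] turn 0.04
```

>>> move_arm(
  dp=[
    [-0.3,0,0],
    [-0.6,-0.02,0],
    [-0.9,-0.03,0],
    [-1.2,-0.04,0],
    [-1.4,-0.05,0],
  ],
  turn=[0,0,0,0,0],
  jaw=[-1,-1,-1,-1,-1],
)

```text
time: 6.55
position: [0.5857, 0.03, 0.0485]
tool_rot: [-0.05, -3.139, -0.0]
ft_force: [-6.3, 0.4, 6.0]
grip_width: 0.274
```

```bash
python3 go.py .6066 .0289 .047 -2
```

```text
t 6.55 pos [0.5857 0.03   0.0485] tool-yaw -1.83 F [-6.3  0.4  6. ] grip 0.274 tz [-0.002  0.    -1.   ]
dp [-0.7  -0.01  0.05] turn 0.03
```

>>> move_arm(
  dp=[
    [-0.15,0,0],
    [-0.3,0,0],
    [-0.4,0,0],
    [-0.5,0,0],
    [-0.58,0,0],
  ],
  turn=[0,0,0,0,0],
  jaw=[-1,-1,-1,-1,-1],
)

```text
time: 7.05
position: [0.6028, 0.0291, 0.0485]
tool_rot: [-0.051, -3.139, -0.0]
ft_force: [-5.7, 0.3, 4.3]
grip_width: 0.276
```

>>> move_arm(
  dp=[
    [-0.04,0,0],
    [-0.08,0,0],
    [-0.12,0,0],
    [-0.16,0,0],
  ],
  turn=[0,0,0,0],
  jaw=[-1,-1,-1,-1],
)

```text
time: 7.45
position: [0.6039, 0.0291, 0.0485]
tool_rot: [-0.051, -3.131, -0.001]
ft_force: [-17.2, 0.9, 14.7]
grip_width: 0.277
```

Contact at x = 0.604: the force rose and the motion stopped. One more small push confirms it.

>>> move_arm(
  dp=[
    [-0.04,0,0],
    [-0.07,0,0],
    [-0.07,0,0],
  ],
  turn=[0,0,0],
  jaw=[-1,-1,-1],
)

```text
time: 7.75
position: [0.604, 0.0292, 0.0484]
tool_rot: [-0.051, -3.127, -0.001]
ft_force: [-19.9, -0.8, 17.3]
grip_width: 0.274
```

```bash
python3 go.py .6066 .0289 .047 -2; python3 - <<'E'
from h import *
snap('scene','s4.png'); snap('top','t4.png')
v=cv2.imread('pics/s4.png')[170:320,140:300]; w=cv2.imread('pics/t4.png')[90:240,200:300]
f=lambda a:cv2.resize(a,None,fx=3,fy=4 if 0 else 3,interpolation=cv2.INTER_CUBIC)
cv2.imwrite('pics/c4.png',np.hstack([f(v),f(w)]))
E
```

```text
t 7.75 pos [0.604  0.0292 0.0484] tool-yaw -1.85 F [-19.9  -0.8  17.3] grip 0.274 tz [-0.014  0.001 -1.   ]
dp [-0.09 -0.01  0.05] turn 0.03
```

View pics/c4.png

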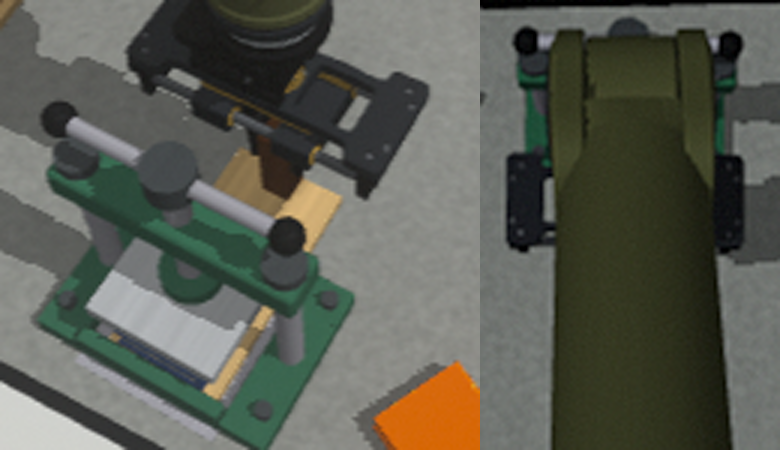

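The board reaches the back of the press with the book under the platen. I ease the push, let go and rise.

>>> move_arm(
  dp=[
    [0.05,0,0],
    [0.09,0,0],
    [0.1,0,0],
  ],
  turn=[0,0,0],
  jaw=[-1,-1,-1],
)

```text
time: 8.15
position: [0.604, 0.0291, 0.0485]
tool_rot: [-0.051, -3.134, -0.001]
ft_force: [-10.7, -0.5, 10.3]
grip_width: 0.272
```

>>> move_arm(
  dp=[
    [0,0,0],
    [0,0,0],
    [0,0,0],
    [0,0,0],
    [0,0,0],
  ],
  turn=[0,0,0,0,0],
  jaw=[-0.3,-0.1,0.2,0.4,0.5],
)

```text
time: 8.65
position: [0.6077, 0.0288, 0.0485]
tool_rot: [0.051, 3.141, -0.0]
ft_force: [-0.7, 0.3, -0.7]
grip_width: 0.631
```

>>> move_arm(
  dp=[
    [0,0,0],
    [0,0,0],
    [0,0,-0.3],
    [0,0,-0.9],
    [0,0,-1.6],
  ],
  turn=[0,0,0,0,0],
  jaw=[0.6,0.6,0.6,0.6,0.6],
)

```text
time: 9.15
position: [0.607, 0.0287, 0.0971]
tool_rot: [-0.051, -3.14, 0.0]
ft_force: [0.5, 0.2, 0.9]
grip_width: 0.796
```

>>> move_arm(
  dp=[
    [0,0,-1],
    [0,0,-2],
    [2,0,-3],
    [4,0,-4],
    [6,0,-4],
  ],
  turn=[0,0,0,0,0],
  jaw=[0.6,0.6,0.6,0.6,0.6],
)

```text
time: 9.65
position: [0.4689, 0.0332, 0.2124]
tool_rot: [0.052, 3.137, 0.001]
ft_force: [0.1, 0.4, 1.1]
grip_width: 0.801
```

>>> move_arm(
  dp=[
    [0,1.5,0],
    [0,3,0],
    [0,4.5,0],
    [0,6,0],
    [0,7,0],
  ],
  turn=[0,0,0,0,0],
  jaw=[0.6,0.6,0.6,0.6,0.6],
)

```text
time: 10.15
position: [0.4749, 0.2469, 0.2106]
tool_rot: [0.046, 3.14, 0.003]
ft_force: [-0.4, -0.3, 0.6]
grip_width: 0.797
```

```bash
python3 go.py .6066 .0289 .047 -2; python3 - <<'E'
from h import *
P=np.array([.7195,.025,np.radians(-2)])
u=np.array([np.cos(P[2]),np.sin(P[2])]); p=np.r_[P[:2]-.035*u,P[2]]
out=[]
for n,(x0,y0,w,h) in dict(scene=(140,160,130,160),top=(190,80,130,160)).items():
    snap(n,n+'5.png');k=3
    v=cv2.resize(cv2.imread(f'pics/{n}5.png')[y0:y0+h,x0:x0+w],None,fx=k,fy=k,interpolation=cv2.INTER_CUBIC)
    for B in TRAY: cv2.polylines(v,[cv2.convexHull(((proj(n,place(B,p))-[x0,y0]+.5)*k).round().astype(np.int32))],1,(0,0,255),1)
    out.append(v)
cv2.imwrite('pics/c5.png',np.hstack(out))
E
```

```text
t 10.15 pos [0.4749 0.2469 0.2106] tool-yaw -1.69 F [-0.4 -0.3  0.6] grip 0.797 tz [ 0.001  0.002 -1.   ]
dp [-4.6  -7.15  5.44] turn 0.06
```

View pics/c5.png

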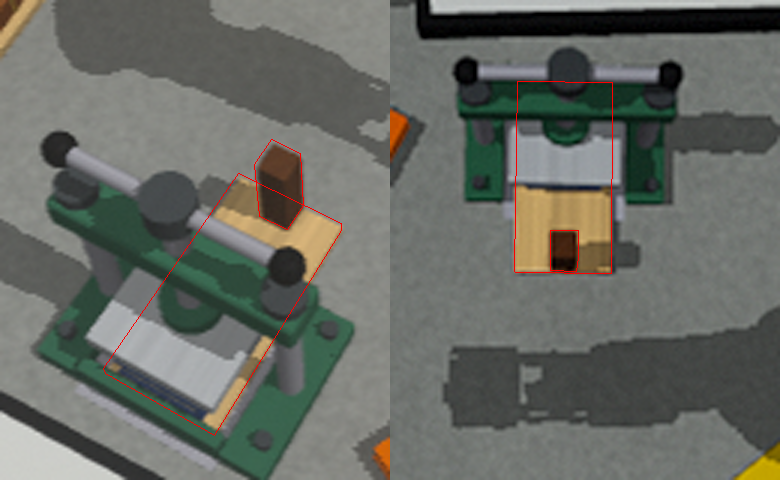

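The predicted home pose matches the board in both views: the rear edge and handle line up, the book is under the platen, and the arm is clear. I hand in.

```bash
python3 -c "
from bench import ctrl
print(ctrl.close_job())"
```

```text
the job is handed in; nothing more can be done
None
```

I took the plywood board with the blue book by its handle and slid it flat into the lane of the green press until it met the stop. Then I let go, lifted clear and handed the job in at about 10 s.

- **Home:** the board stopped firmly at a push of about 20 N. After release, its rear edge and handle matched the predicted home pose in the top and scene views, to within about a pixel or two. The front end against the stop is mostly hidden, so I judged full contact from the force, the halt in motion and this match.
- **Book:** it showed under the platen in the last pictures.
- **Other things:** I never went near the tan board or the look-alikes, but I took no last measurement of the tan board. No check failed. The grip read about 3 mm short of the predicted handle position at the stop, probably because the handle sat slightly off-centre in the pads.

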